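# Lock the swing arm of a sloping cast holder with its pin

### The arm

A 6-joint arm with a two-finger parallel gripper is mounted at the origin on the work surface. World frame = base frame: x ahead of the robot, y to its left, z up, the work surface at z = 0. Lengths are in m, angles in rad, forces in N, time in s.
With the tool pointing down it reaches from about 0.35 to 0.975 m from the base axis. Payload 4.9 kg.
Tool frame: the origin (TCP) lies midway between the tips of the shut fingers; the grasp point (between the pads) lies 19 mm behind it; z points along the fingers, y is the direction in which the jaws open and shut (so a half turn about z gives the same grasp; the last joint's range is limited). The gripper opens to 85 mm and grips with 20 to 120 N. Pads are 22 mm wide; open, the fingers measure 114 mm over their backs; the gripper's body (76 mm by 85 mm) begins 54 mm behind the grasp point. The pads swing forward as they close: fully open they stand 13 mm farther back than shut.
Start: joints at [1.008, 0.053, 1.613, -0, 1.476, -0.119], TCP at [0.268, 0.564, 0.231] pointing down, gripper open.
Joint ranges: [-3.01, 3.01], [-1.01, 2.22], [0.06, 2.58], [-1.02, 4.17], [0.09, 2.62], [-3.14, 3.14]. Speed limits (rad/s): [2.57, 2.57, 3.14, 3.14, 3.14, 3.14].

### API

Orientations are given as a rotation vector (axis times angle).
In Python, from bench import readout, imaging, workorder gives the robot as it stands.
- The arm moves only by the tool jog_arm, never from a script. Its arguments are lists of equal length, an entry for each row: "xyz": the shift along the world's x, y, z normalised to -1 to 1, where 1 is 0.25 m, a list of three; "rotation": the turn, a rotation vector about the world's x, y, z normalised to -1 to 1, where 1 is 360 degrees, a list of three. A call has exactly 10 rows; each row is the pose to reach, as a shift and turn from the pose commanded when the call began, turning the shorter way round; what a row does not reach only later rows make up. A row lasts 1/8 s, in which the tool goes at most 62.5 mm and 10.7 degrees, less where a joint would pass 70% of its speed; a pose out of reach is approached as far as the arm can. A call with a number of a shift or a turn outside -1 to 1 is refused whole. A call with a gripper value outside its range is refused whole. "hand" is the opening, from 0 (shut) to 1 (fully open), set as the call begins (left out, the last holds). The fingers move at their own pace and stop on an object; the grip force is fixed at half the most. Time passes only in rows, so rows that repeat a pose let the fingers close, or fill a call up. It gives the time, the measured TCP pose, the force and the opening at its end, in the units of the state.
- readout.get_state(): the state, without advancing time (a new reading comes with each control period).
- imaging.grab_frame(name): name is "scene" or "top"; returns a dict with "pixels" (420x560x3 uint8, red, green, blue), "depth" (420x560 float32, m along the optical axis (not along the pixel's ray), 0 where there is no reading), "fx", "fy", "cx", "cy" (pixels), "pose" (4x4, takes a point from camera to world coordinates). Camera axes: x right, y down, z forward; pixel columns grow to the right and rows downward; lengths in m; the calibration is good to about 2 mm. A picture is of the moment at which its call begins.
- workorder.close_job(): hands the job in, once; it reports no verdict.
The state is a dict: "clock": time; "q": joint angles; "qvel": joint speeds; "joint_torque": joint torques, N m; "tcp_pos": TCP position; "eef_rot": TCP orientation; "contact_force": force on the tool from outside, world axes, zero at the start; "torque": the same for the moment, N m; "finger_gap": finger opening in m.
Only numpy, scipy, OpenCV 4.12 (cv2) and the standard library are available. Lean on these libraries where they do the work, as an engineer would, in place of code of your own. Each camera call takes 0.05 s, during which the arm holds its last target. There are 200 camera calls.

### The job

Turn the swing arm of the sloping blue cast holder by its black handle until the hole in the arm lines up with the yellow-ringed hole in the blue plate. Then take the red-headed pin out of its wooden stand and push it through both holes until its head sits fully home on the arm, and let go. Do not touch the plaster cast on the holder, and leave the blue-headed pin and the other things on the bench where they are.

Things in the scene. Friction and masses are not known exactly. Their poses are not given: they have to be found in the camera images.
- lock_hole (a point): Mouth of the yellow-ringed 17 mm through hole in the fixed blue plate (200 mm up-slope x 220 x 25 mm thick), which slopes 35 deg, low edge towards the robot give or take 17 deg. z: the hole's axis, square out of the plate (leaning towards the robot); x: up the slope; y: level across. The plate's face is 76 mm above the bench here; free space for the pin beneath.
- pivot (a point): Centre of the swing arm's pivot on the blue plate's upper face, 90 mm up the slope from lock_hole; its axis is parallel to the hole's, axes as lock_hole. An aluminium disc 100 mm across turns here and bears the plaster cast.
- swing (a joint): Angle of the swing arm in rad, right-handed about z of lock_hole: 0 when the holes line up (arm straight down the slope), growing anticlockwise seen from above, from the low edge towards the plate's -y side. Starts between 0.45 and 1.1; stops at -0.5 and 1.25. Stiff: 1.5 to 4 N at the handle turns it; it stays where it is left.
- swing_hole (a point): Mouth of the yellow-ringed 17 mm through hole in the aluminium swing arm (46 mm wide, 10 mm thick, reaching 161 mm from the pivot). On the arm's upper face, 11.5 mm above the plate's face, 90 mm from the pivot. z as lock_hole; -x points along the arm away from the pivot.
- handle (a point): Gripping point on the black handle, a round post 20 mm thick and 44 mm tall standing square on the swing arm, 145 mm from the pivot (55 mm beyond the arm's hole). The point lies on its axis, 22 mm above the arm's upper face. Axes as swing_hole.
- red_pin: Locking pin, about 120 g: steel shaft 14 mm thick, 48 mm long (last 12 mm taper to 7 mm), red round head 26 mm across, 42 mm tall. Origin on the axis at the head's underside; z from nose to head. Starts upright in a 17 mm hole of a fixed wooden stand (60 x 60 x 56 mm tall), head on the stand's top. Home, the head's underside is 11.5 mm above the plate's face.
- blue_pin: A like pin with a blue head in the other, identical wooden stand; not to be used. Origin as red_pin.
- spatula: Spatula, 180 mm long, lying flat on the bench at the robot's left; origin under its middle. A bystander.
- brush: Brush, 160 mm long, lying at the robot's left. A bystander.
- wax_jar: Amber jar with white cap, 60 mm across, 70 mm tall, at the robot's right; origin at its underside. A bystander.
- spare_cast: Pale blue plaster cast, 56 x 60 x 27 mm, at the robot's right; origin at its underside. A bystander.
- cast: The cream plaster cast (56 x 60 mm, 27 mm tall) fixed on the swing arm over the pivot; origin at the middle of its underside, 11.5 mm above the plate's face. Not to be touched.
Not all that is in view belongs to the job. What is meant by the red_pin is not white, and is the smaller of those in its own colour.

How it is judged:
On the way, in this order (a step that is already met when the one before it is completed fails the run):
1. the swing arm is turned until its hole lines up with the plate's hole (within 0.06 rad), the red pin still out of them (value of joint swing between -0.06 and 0.06 rad and distance between red_pin and lock_hole above 0.07 m), for 0.2 s.
2. the red pin is through both holes, its head home on the arm (x of red_pin in the frame of lock_hole between -0.005 and 0.005 m and y of red_pin in the frame of lock_hole between -0.005 and 0.005 m and z of red_pin in the frame of lock_hole between 0.005 and 0.0155 m and angle between the z axis of red_pin and the z axis of lock_hole, either way round below 0.12 rad and value of joint swing between -0.06 and 0.06 rad), for 0.2 s.
At the end, for the whole second after the job is handed in: The arm's hole stands over the plate's hole (swing within 0.06 rad of 0) and the red pin is through both, its axis within 0.12 rad of the hole's and within 5 mm of its centre along x and y, the head's underside between 5 and 15.5 mm above the plate's face (11.5 mm is home); pin and arm at rest (all of step 2 and linear speed of red_pin below 0.02 m/s and velocity of joint swing between -0.05 and 0.05 rad/s); the robot touches nothing.
It fails at once if the plaster cast on the holder is touched (over 1 N) (contact force between cast and anything else above 1 N).
It fails at once if the blue pin or another bystander is moved by more than 30 mm (distance of any of blue_pin, spatula, brush, wax_jar, spare_cast from where it was at the start of the episode above 0.03 m).
It also fails if it takes over 54 s, if anything falls off the work surface, if the arm or the gripper's body presses on something with over 40 N, if the wrist force passes 120 N, or if a joint passes its speed limit or range.

## Working session

There is one attempt and no reset: what is moved stays moved. The work goes in short steps, Python scripts to look and compute and a tool call to move; the robot and the scene stay as the last step left them, time stands still between calls to the robot, and variables do not carry over. Pictures are saved under pics/ and viewed, about 8 in all and at most 12, crops included, and the job is handed in when it is done.

Besides the shell and the picture viewer there is one more tool, called after "Call:" by a JSON object that holds its "method" and its "body". jog_arm: Moves the arm, as the interface text tells. Scaled input: -1 to 1 covers 0.25 m each way for a shift and 360 degrees each way for a turn. Its arguments: {"type":"object","properties":{"xyz":{"type":"array","items":{"type":"array","items":{"type":"number","minimum":-1,"maximum":1}}},"rotation":{"type":"array","items":{"type":"array","items":{"type":"number","minimum":-1,"maximum":1}}},"hand":{"type":"number"}},"required":["xyz","rotation"]}

```bash
mkdir -p pics; ls; cat > h.py <<'E'
import numpy as np,cv2
from bench import readout,imaging,workorder
def grab(n,save=None):
    f=imaging.grab_frame(n); np.savez('%s.npz'%n,**f)
    if save: cv2.imwrite('pics/'+save,f['pixels'][:,:,::-1])
    return f
def load(n): return dict(np.load('%s.npz'%n))
def cloud(f):
    d=f['depth'];v,u=np.indices(d.shape)
    P=np.stack([(u-f['cx'])/f['fx']*d,(v-f['cy'])/f['fy']*d,d],-1)
    T=f['pose'];return P@T[:3,:3].T+T[:3,3]
def proj(f,p):
    T=f['pose'];c=(np.asarray(p)-T[:3,3])@T[:3,:3]
    return np.array([c[...,0]/c[...,2]*f['fx']+f['cx'],c[...,1]/c[...,2]*f['fy']+f['cy']]).T
E
python3 - <<'E'
from h import *
for n in('scene','top'):
    f=grab(n,n+'0.png'); print(n,f['fx'],f['cx'],f['cy'],f['pose'].round(3).tolist())
a=cv2.imread('pics/scene0.png');b=cv2.imread('pics/top0.png')
print(readout.get_state())
E
```

```text
pics
scene 500.50459927113366 279.0600230979379 210.86451458793658 [[0.468, 0.572, -0.674, 1.316], [0.884, -0.305, 0.355, -0.423], [-0.003, -0.762, -0.648, 0.879], [0.0, 0.0, 0.0, 1.0]]
top 504.34700327894075 286.8605842123096 214.4450728395194 [[-0.007, -0.98, 0.199, 0.298], [-1.0, 0.007, -0.001, 0.014], [-0.001, -0.199, -0.98, 1.249], [0.0, 0.0, 0.0, 1.0]]
{'clock': 0.1, 'q': array([ 1.00800620e+00,  5.33063008e-02,  1.61414641e+00,  9.80306043e-06,
        1.47598606e+00, -1.19032406e-01]), 'qvel': array([ 0.00124265, -0.00275387, -0.00064394,  0.00040379, -0.00124086,
       -0.00033528]), 'joint_torque': array([ 1.82335002e-04, -3.94903600e+01, -3.71360958e+01, -1.31893926e-04,
        3.96263422e-03,  2.08661027e-05]), 'tcp_pos': array([0.26805241, 0.56398544, 0.23018251]), 'eef_rot': array([-6.91211026e-01, -3.06396616e+00,  2.72731777e-03]), 'contact_force': array([-0.27444078, -0.20116314,  0.72831534]), 'torque': array([ 0.00938042, -0.03450193, -0.0271444 ]), 'finger_gap': 0.08511878956361803}
```

View pics/top0.png

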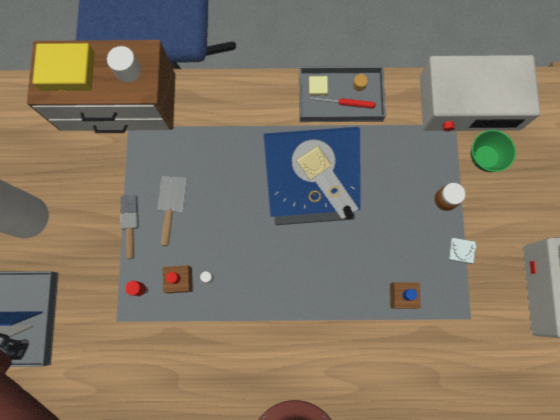

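View pics/scene0.png

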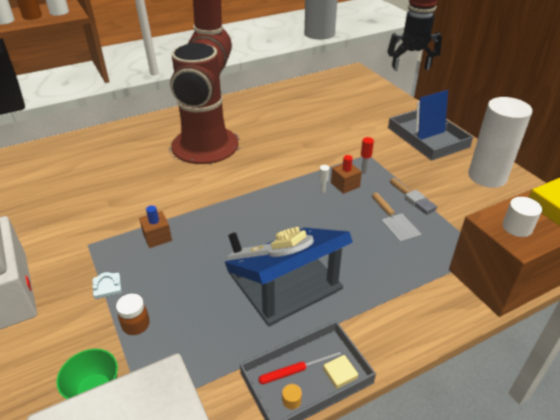

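The top view shows the plate at about (313,172), with the arm swung right and its handle at (348,212). The lock ring is at (315,196). The red pin is in its stand at (172,278), and a larger red object stands at (135,288). Next I'll measure these.

```bash
python3 - <<'E'
from h import *
f=load('top');W=cloud(f);px=f['pixels'].astype(int)
a=cv2.resize(f['pixels'][120:232,255:370],None,fx=5,fy=5,interpolation=cv2.INTER_CUBIC)
b=cv2.resize(f['pixels'][250:310,115:225],None,fx=5,fy=5,interpolation=cv2.INTER_CUBIC)
c=np.zeros((600,800,3),np.uint8);
a=cv2.resize(f['pixels'][125:225,260:365],None,fx=4,fy=4,interpolation=cv2.INTER_CUBIC)
b=cv2.resize(f['pixels'][258:302,120:212],None,fx=4,fy=4,interpolation=cv2.INTER_CUBIC)
c[:400,:420]=a;c[:176,425:425+368]=b
cv2.imwrite('pics/crop1.png',c[:,:,::-1])
# plate plane
m=np.zeros(px.shape[:2],bool);m[130:214,266:360]=1
m&=(px[...,2]>px[...,0]*1.8)&(px[...,2]>60)&(f['depth']>0)
P=W[m]
for i in range(5):
    C=P.mean(0);n=np.linalg.svd(P-C,full_matrices=0)[2][2];n*=np.sign(n[2]);P=P[abs((P-C)@n)<.004]
print('n',n,'C',C,len(P),'tilt',np.degrees(np.arccos(n[2])),((P-C)@n).std())
np.savez('pl.npz',n=n,C=C)
for u,v in [(172,278),(135,288),(206,277),(348,212),(165,270),(411,295),(183,285),(334,190)]: print(u,v,W[v,u].round(4), (W[v,u]-C)@n)
E
```

```text
n [-0.57168775 -0.03951346  0.81951925] C [ 0.63183975 -0.04087033  0.11167823] 4472 tilt 34.963302317743306 0.001776652502160685
172 278 [0.3863 0.2758 0.0965] 0.11545295066787774
135 288 [0.3633 0.353  0.1158] 0.14135593432398066
206 277 [0.3885 0.1994 0.0908] 0.11253809428844341
348 212 [ 0.5345 -0.128   0.1067] 0.05495361294875303
165 270 [0.4083 0.3022 0.0562] 0.06880057028504209
411 295 [ 0.3441 -0.2651  0.0981] 0.16224100439516612
183 285 [0.3728 0.2584 0.0563] 0.0908519321171116
334 190 [ 0.5944 -0.0997  0.0784] -0.003555096511939031
```

View pics/crop1.png

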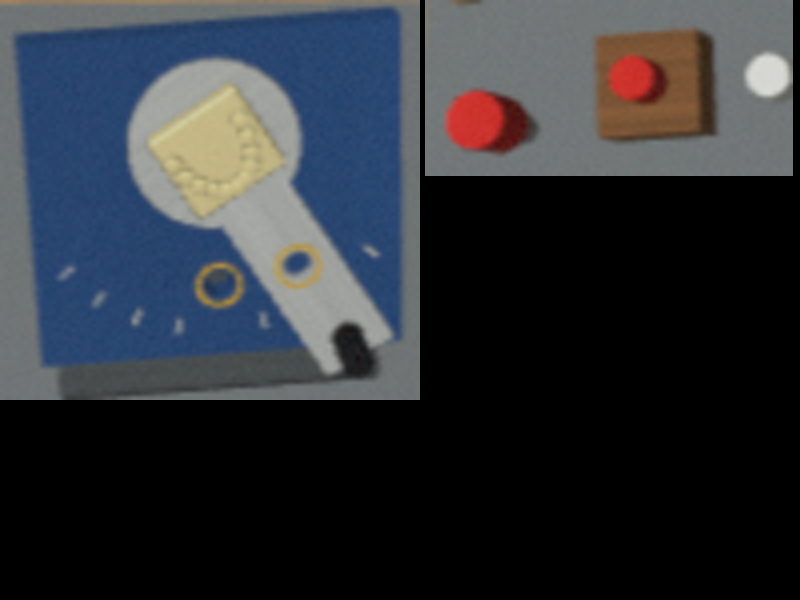

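```bash
cat >> h.py <<'E'
def ray(f,uv,n,C):
    T=f['pose'];d=T[:3,:3]@np.array([(uv[0]-f['cx'])/f['fx'],(uv[1]-f['cy'])/f['fy'],1]);o=T[:3,3]
    return o+d*((C-o)@n)/(d@n)
E
python3 - <<'E'
from h import *
f=load('top');p=np.load('pl.npz');n,C=p['n'],p['C'];Z=np.array([0,0,1.])
W=cloud(f)
L=ray(f,(314.4,195.9),n,C);S=ray(f,(334.4,191.1),n,C+n*.0115)
x=Z-(Z@n)*n;x/=np.linalg.norm(x);y=np.cross(n,x);R=np.stack([x,y,n],1)
piv=L+.09*x
rel=R.T@(S-piv);print('L',L,'S',S,'rel',rel,'swing',np.arctan2(-rel[1],-rel[0]),'r',np.hypot(*rel[:2]))
print('R',R.tolist());sw=np.arctan2(-rel[1],-rel[0])
H=lambda s,h=.0335: piv+R@np.array([-.145*np.cos(s),-.145*np.sin(s),h])
print('handle',H(sw),'proj top/base',proj(f,H(sw,.0555)),proj(f,H(sw,.0115)))
print('pivot',piv,proj(f,piv+n*.0115),'handle0',H(0))
red=ray(f,(171.9,277.1),Z,np.array([0,0,.098]));print('red',red)
# red head blob in depth
q=f['pixels'].astype(int);m=(q[...,0]>120)&(q[...,1]<70)&(W[...,2]>.088);m[:, :155]=0;m[:,190:]=0;m[:260]=0;m[300:]=0
print(m.sum(),W[m].mean(0), W[m][:,2].max())
mask=(W[...,2]>.052)&(W[...,2]<.06);mask[:,:150]=0;mask[:,205:]=0;mask[:260]=0;mask[300:]=0
print('stand',W[mask].min(0),W[mask].max(0)); r=cv2.minAreaRect(W[mask][:,:2].astype(np.float32));print(r)
s=load('scene');print('scene proj H0 top, L, piv, S, red:',proj(s,np.array([H(sw,.0555),L,piv,S,red])))
np.savez('g.npz',R=R,L=L,piv=piv,sw=sw,red=red)
E
cat > /tmp/c.py <<'E'
E
python3 - <<'E'
from h import *
s=load('scene')['pixels'];c=np.zeros((600,800,3),np.uint8)
c[:320,:520]=cv2.resize(s[220:300,220:350],None,fx=4,fy=4,interpolation=cv2.INTER_CUBIC)
c[330:330+260,:360]=cv2.resize(s[135:200,310:400],None,fx=4,fy=4,interpolation=cv2.INTER_CUBIC)
cv2.imwrite('pics/crop2.png',c[:,:,::-1])
E
```

```text
L [ 0.58089235 -0.05273419  0.07556585] S [ 0.58814208 -0.09922465  0.09241424] rel [-0.07704493 -0.0468797   0.0115    ] swing 0.5466257699661163 r 0.09018662840057057
R [[0.8175687362447828, -0.06895270093729684, -0.5716877526662266], [0.05650806570941982, 0.9976199301504816, -0.03951345943255524], [0.5730516556340178, 0.0, 0.8195192493011443]]
handle [ 0.53924598 -0.13116459  0.08360986] proj top/base [349.59019159 215.75215334] [346.71247168 208.42546743]
pivot [ 0.65447354 -0.04764846  0.1271405 ] [313.2590179  161.35151356] handle0 [ 0.51677453 -0.05716583  0.0715019 ]
red [0.38823718 0.27573347 0.098     ]
100 [0.38860169 0.27764302 0.09735405] 0.10500572265045727
stand [0.35690269 0.24624955 0.05203138] [0.42012978 0.30987045 0.05998773]
((0.3887679874897003, 0.2781071364879608), (0.06019642576575279, 0.060975514352321625), 3.677286386489868)
scene proj H0 top, L, piv, S, red: [[230.61721419 233.83725281]
 [272.62636441 245.30952171]
 [290.32524272 248.50977149]
 [255.50207226 248.76412907]
 [346.34015236 157.05158802]]
```

View pics/crop2.png

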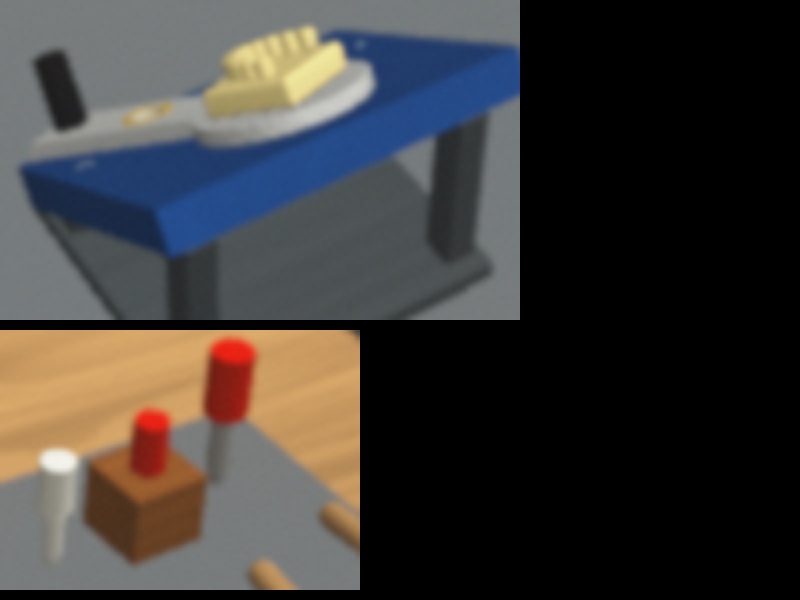

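Crop 2 agrees with the measurements: handle top at (232,234) and red pin top at (348,157), each within about 2 px of prediction. The plate geometry also checks out, with r = 90.2 mm, z = 75.6 mm and swing about 0.547. Next I'll compute the first approach.

```bash
cat >> h.py <<'E'
from scipy.spatial.transform import Rotation as Ro
try: g=np.load('g.npz');R,L,piv=g['R'],g['L'],g['piv'];n=R[:,2];x=R[:,0];y=R[:,1]
except Exception: pass
def H(s,h=.0335): return piv+R@np.array([-.145*np.cos(s),-.145*np.sin(s),h])
def tool(s,zs=None):  # tool z=-n, tool y = -y rotated by s
    ty=-(R@np.array([-np.sin(s),np.cos(s),0])); return np.stack([np.cross(ty,-n),ty,-n],1)
def delta(pos,Rt,st=None,Rc=None):
    s=st or readout.get_state()
    p=s['tcp_pos'];R0=Ro.from_rotvec(s['eef_rot'])
    rv=(Ro.from_matrix(Rt)*R0.inv()).as_rotvec()
    return ((np.asarray(pos)-p)/.25).round(3).tolist(),(rv/(2*np.pi)).round(4).tolist()
E
python3 - <<'E'
from h import *
sw=float(g['sw'])
print(delta(H(sw)+.10*n,tool(sw)),H(sw)+.1*n)
E
```

```text
([0.856, -2.796, -0.258], [0.1044, -0.0522, -0.3194]) [ 0.48207721 -0.13511594  0.16556179]
```

Call:
{"method": "jog_arm", "body": {"xyz": [[0.07, -0.25, 0], [0.14, -0.5, 0], [0.21, -0.75, 0], [0.28, -1, 0], [0.28, -1, 0], [0.28, -1, 0], [0.28, -1, 0], [0.28, -1, 0], [0.28, -1, 0], [0.28, -1, 0]], "rotation": [[0.009, -0.004, -0.027], [0.017, -0.009, -0.053], [0.026, -0.013, -0.08], [0.035, -0.017, -0.106], [0.044, -0.022, -0.133], [0.052, -0.026, -0.16], [0.061, -0.031, -0.186], [0.07, -0.035, -0.213], [0.078, -0.039, -0.24], [0.087, -0.044, -0.266]], "hand": 0.7}}

```text
clock: 1.35
tcp_pos: [0.3382, 0.3141, 0.2308]
eef_rot: [2.569, 1.36, 0.784]
contact_force: [0.0, 0.1, 0.1]
finger_gap: 0.0598
```

Call:
{"method": "jog_arm", "body": {"xyz": [[0.07, -0.25, 0], [0.14, -0.5, 0], [0.21, -0.75, 0], [0.28, -1, 0], [0.28, -1, 0], [0.28, -1, 0], [0.28, -1, 0], [0.28, -1, 0], [0.28, -1, 0], [0.28, -1, 0]], "rotation": [[0.009, -0.004, -0.027], [0.017, -0.009, -0.053], [0.017, -0.009, -0.053], [0.017, -0.009, -0.053], [0.017, -0.009, -0.053], [0.017, -0.009, -0.053], [0.017, -0.009, -0.053], [0.017, -0.009, -0.053], [0.017, -0.009, -0.053], [0.017, -0.009, -0.053]]}}

```text
clock: 2.6
tcp_pos: [0.4194, 0.0677, 0.2312]
eef_rot: [2.728, 0.873, 0.868]
contact_force: [-0.1, -0.2, -1.1]
finger_gap: 0.0598
```

```bash
python3 - <<'E'
from h import *
sw=float(g['sw']);s=readout.get_state();print(s['clock'],s['q'].round(2),s['tcp_pos'],s['contact_force'])
print(delta(H(sw)+.10*n,tool(sw),s))
E
```

```text
2.6 [-0.06 -1.01  2.43  0.08  1.12  0.88] [0.41939726 0.06767757 0.23117877] [-0.09270272 -0.23662863 -1.0631662 ]
([0.251, -0.811, -0.262], [0.0013, -0.0005, -0.0002])
```

Call:
{"method": "jog_arm", "body": {"xyz": [[0.1, -0.1, 0], [0.2, -0.3, 0], [0.251, -0.5, -0.05], [0.251, -0.7, -0.12], [0.251, -0.811, -0.2], [0.251, -0.811, -0.262], [0.251, -0.811, -0.262], [0.251, -0.811, -0.262], [0.251, -0.811, -0.262], [0.251, -0.811, -0.262]], "rotation": [[0, 0, 0], [0, 0, 0], [0, 0, 0], [0.0013, -0.0005, 0], [0.0013, -0.0005, 0], [0.0013, -0.0005, 0], [0.0013, -0.0005, 0], [0.0013, -0.0005, 0], [0.0013, -0.0005, 0], [0.0013, -0.0005, 0]]}}

```text
clock: 3.85
tcp_pos: [0.4827, -0.1354, 0.1666]
eef_rot: [2.731, 0.869, 0.879]
contact_force: [0.5, 0.2, -0.0]
finger_gap: 0.0599
```

```bash
python3 - <<'E'
from h import *
sw=float(g['sw']);s=readout.get_state();print(s['clock'],s['q'].round(2),s['tcp_pos'],s['contact_force'])
print(delta(H(sw)+.10*n,tool(sw),s),delta(H(sw)-.015*n,tool(sw),s))
f=grab('top','t2.png')
c=f['pixels'][110:240,240:390];cv2.imwrite('pics/t2c.png',cv2.resize(c,None,fx=4,fy=4,interpolation=cv2.INTER_CUBIC)[:,:,::-1])
E
```

```text
3.85 [-0.64 -0.6   2.33  0.47  0.97  0.13] [ 0.4827     -0.13541646  0.16662064] [ 0.54703483  0.18390156 -0.01670587]
([-0.002, 0.001, -0.004], [0.0002, 0.0002, -0.0001]) ([0.26, 0.019, -0.381], [0.0002, 0.0002, -0.0001])
```

View pics/t2c.png

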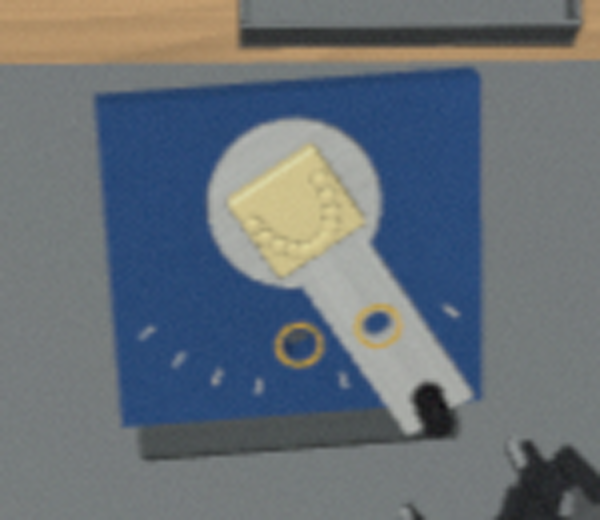

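The tips straddle the post axis. Their midpoint is at full-frame (356,230), and the prediction was (355.5,231). I'll descend along the axis and grip.

Call:
{"method": "jog_arm", "body": {"xyz": [[0.04, 0.003, -0.06], [0.09, 0.006, -0.13], [0.14, 0.01, -0.2], [0.18, 0.013, -0.26], [0.22, 0.016, -0.32], [0.26, 0.019, -0.381], [0.26, 0.019, -0.381], [0.26, 0.019, -0.381], [0.26, 0.019, -0.381], [0.26, 0.019, -0.381]], "rotation": [[0, 0, 0], [0, 0, 0], [0, 0, 0], [0, 0, 0], [0, 0, 0], [0, 0, 0], [0, 0, 0], [0, 0, 0], [0, 0, 0], [0, 0, 0]]}}

```text
clock: 5.15
tcp_pos: [0.5475, -0.1314, 0.0712]
eef_rot: [2.732, 0.867, 0.878]
contact_force: [0.6, 0.0, -0.3]
finger_gap: 0.0599
```

Call:
{"method": "jog_arm", "body": {"xyz": [[0, 0, 0], [0, 0, 0], [0, 0, 0], [0, 0, 0], [0, 0, 0], [0, 0, 0], [0, 0, 0], [0, 0, 0], [0, 0, 0], [0, 0, 0]], "rotation": [[0, 0, 0], [0, 0, 0], [0, 0, 0], [0, 0, 0], [0, 0, 0], [0, 0, 0], [0, 0, 0], [0, 0, 0], [0, 0, 0], [0, 0, 0]], "hand": 0}}

```text
clock: 6.4
tcp_pos: [0.5471, -0.131, 0.0706]
eef_rot: [2.734, 0.869, 0.877]
contact_force: [-5.9, 0.8, 4.4]
finger_gap: 0.0185
```

```bash
python3 - <<'E'
from h import *
sw=float(g['sw']);s=readout.get_state();print(s['clock'],s['q'].round(2),s['tcp_pos'],s['contact_force'],s['finger_gap'])
r=R.T@(s['tcp_pos']-piv);print('swing by tcp',np.arctan2(-r[1],-r[0]),np.hypot(r[0],r[1]),r[2])
for k in range(1,9):
    t=sw*(1-k/8);print(k,delta(H(t)-.015*n,tool(t),s))
E
```

```text
6.4 [-0.53 -0.24  2.26  0.55  0.67  0.07] [ 0.54711305 -0.13103462  0.07055827] [-5.86364514  0.81875263  4.42659623] 0.018518262629445916
swing by tcp 0.5453392367436224 0.14610316679175062 0.01830132908352314
1 ([-0.015, 0.035, -0.008], [0.0062, 0.0004, -0.0089])
2 ([-0.032, 0.07, -0.018], [0.0124, 0.0008, -0.0178])
3 ([-0.046, 0.106, -0.026], [0.0187, 0.0012, -0.0267])
4 ([-0.059, 0.143, -0.033], [0.0249, 0.0016, -0.0356])
5 ([-0.069, 0.181, -0.038], [0.0311, 0.0021, -0.0445])
6 ([-0.077, 0.219, -0.042], [0.0373, 0.0025, -0.0534])
7 ([-0.083, 0.258, -0.045], [0.0435, 0.0029, -0.0624])
8 ([-0.087, 0.298, -0.045], [0.0497, 0.0034, -0.0713])
```

Call:
{"method": "jog_arm", "body": {"xyz": [[-0.015, 0.035, -0.008], [-0.032, 0.07, -0.018], [-0.046, 0.106, -0.026], [-0.059, 0.143, -0.033], [-0.069, 0.181, -0.038], [-0.077, 0.219, -0.042], [-0.083, 0.258, -0.045], [-0.087, 0.298, -0.045], [-0.087, 0.298, -0.045], [-0.087, 0.298, -0.045]], "rotation": [[0.0062, 0.0004, -0.0089], [0.0124, 0.0008, -0.0178], [0.0187, 0.0012, -0.0267], [0.0249, 0.0016, -0.0356], [0.0311, 0.0021, -0.0445], [0.0373, 0.0025, -0.0534], [0.0435, 0.0029, -0.0624], [0.0497, 0.0034, -0.0713], [0.0497, 0.0034, -0.0713], [0.0497, 0.0034, -0.0713]]}}

```text
clock: 7.65
tcp_pos: [0.5243, -0.0557, 0.0583]
eef_rot: [-2.975, -0.104, -0.932]
contact_force: [-11.2, 2.1, 7.2]
finger_gap: 0.0184
```

```bash
python3 - <<'E'
from h import *
s=readout.get_state();print(s['clock'],s['q'].round(2),s['tcp_pos'],s['contact_force'],s['finger_gap'])
r=R.T@(s['tcp_pos']-piv);print('swing by tcp',np.arctan2(-r[1],-r[0]),np.hypot(r[0],r[1]),r[2])
print(delta(H(0)-.015*n,tool(0),s),delta(H(0)+.1*n,tool(0),s))
E
```

```text
7.65 [-0.38 -0.34  2.36  0.45  0.61  0.81] [ 0.52427309 -0.05568822  0.0582594 ] [-11.22616782   2.11881728   7.1649476 ] 0.018353881517466693
swing by tcp -0.006538285416175131 0.14637768321974956 0.01830229621185042
([0.004, -0.004, 0.004], [-0.0001, -0.0005, -0.0002]) ([-0.259, -0.022, 0.381], [-0.0001, -0.0005, -0.0002])
```

Call:
{"method": "jog_arm", "body": {"xyz": [[0, 0, 0], [0, 0, 0], [0, 0, 0], [-0.04, -0.004, 0.06], [-0.09, -0.008, 0.13], [-0.14, -0.012, 0.2], [-0.2, -0.016, 0.29], [-0.259, -0.022, 0.381], [-0.29, 0, 0.48], [-0.3, 0.1, 0.6]], "rotation": [[0, 0, 0], [0, 0, 0], [0, 0, 0], [0, 0, 0], [0, 0, 0], [0, 0, 0], [0, 0, 0], [0, 0, 0], [0, 0, 0], [0, 0, 0]], "hand": 0.7}}

```text
clock: 8.9
tcp_pos: [0.45, -0.0323, 0.2096]
eef_rot: [-2.977, -0.096, -0.937]
contact_force: [-0.0, 0.0, -0.1]
finger_gap: 0.06
```

```bash
python3 - <<'E'
from h import *
s=readout.get_state();print(s['clock'],s['q'].round(2),s['tcp_pos'],s['contact_force'],s['finger_gap'])
f=grab('top','t3.png')
c=f['pixels'][130:230,260:365];cv2.imwrite('pics/t3c.png',cv2.resize(c,None,fx=5,fy=5,interpolation=cv2.INTER_CUBIC)[:,:,::-1])
print('S pred at 0',proj(f,L+.0115*n),'post top/base',proj(f,np.array([H(0,.0555),H(0,.0115)])),'L',proj(f,L))
E
```

```text
8.9 [-0.4  -0.88  2.41  0.3   1.07  1.03] [ 0.44996372 -0.03230351  0.2095806 ] [-0.00402859  0.01871089 -0.10067416] 0.060008288426078235
S pred at 0 [314.85111222 197.66331811] post top/base [[317.57791483 226.43501129]
 [315.77779867 218.79878534]] L [314.4 195.9]
```

View pics/t3c.png

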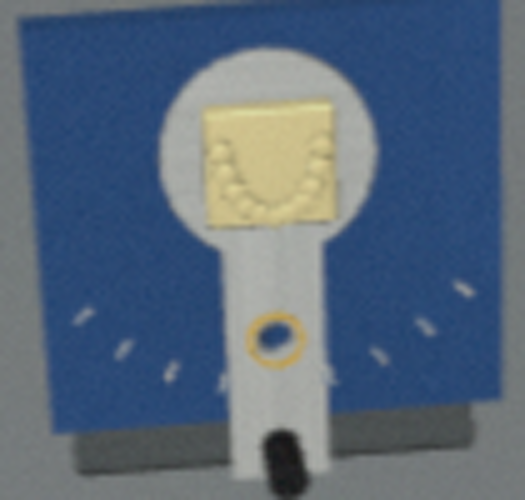

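The arm ring is now at full-frame (314.8,197.6), against a prediction of (314.9,197.7) for swing 0, so the arm is aligned. Next is the pin.

```bash
cat >> h.py <<'E'
Z=np.array([0,0,1.])
TV=np.stack([np.cross(-y,-Z),-y,-Z],1)
PIN=np.array([.3886,.2775,0])
E
python3 - <<'E'
from h import *
print(delta(PIN+[0,0,.17],TV))
E
```

```text
([-0.253, 1.231, -0.183], [-0.0065, 0.0982, 0.0])
```

Call:
{"method": "jog_arm", "body": {"xyz": [[-0.02, 0.1, 0], [-0.06, 0.25, 0], [-0.1, 0.4, 0], [-0.15, 0.6, -0.05], [-0.2, 0.8, -0.1], [-0.253, 1, -0.15], [-0.253, 1, -0.15], [-0.253, 1, -0.15], [-0.253, 1, -0.15], [-0.253, 1, -0.15]], "rotation": [[-0.0015, 0.022, 0], [-0.003, 0.044, 0], [-0.0045, 0.066, 0], [-0.006, 0.088, 0], [-0.0065, 0.0982, 0], [-0.0065, 0.0982, 0], [-0.0065, 0.0982, 0], [-0.0065, 0.0982, 0], [-0.0065, 0.0982, 0], [-0.0065, 0.0982, 0]]}}

```text
clock: 10.2
tcp_pos: [0.3879, 0.2176, 0.1721]
eef_rot: [-3.139, -0.104, 0.011]
contact_force: [-0.4, -0.9, -0.5]
finger_gap: 0.06
```

```bash
python3 - <<'E'
from h import *
s=readout.get_state();print(s['clock'],s['q'].round(2),s['tcp_pos'],s['finger_gap'])
print(delta(PIN+[0,0,.15],TV,s),delta(PIN+[0,0,.062],TV,s))
f=grab('top');c=f['pixels'][200:320,110:270];cv2.imwrite('pics/t4c.png',cv2.resize(c,None,fx=4,fy=4,interpolation=cv2.INTER_CUBIC)[:,:,::-1])
E
```

```text
10.2 [ 0.34 -0.36  2.08  0.    1.43  1.85] [0.38791097 0.21755898 0.17213108] 0.059969668787420376
([0.003, 0.24, -0.089], [-0.0001, -0.0012, 0.0005]) ([0.003, 0.24, -0.441], [-0.0001, -0.0012, 0.0005])
```

Call:
{"method": "jog_arm", "body": {"xyz": [[0.003, 0.12, 0], [0.003, 0.24, 0], [0.003, 0.24, -0.05], [0.003, 0.24, -0.12], [0.003, 0.24, -0.2], [0.003, 0.24, -0.28], [0.003, 0.24, -0.36], [0.003, 0.24, -0.441], [0.003, 0.24, -0.441], [0.003, 0.24, -0.441]], "rotation": [[0, -0.0012, 0.0005], [0, -0.0012, 0.0005], [0, -0.0012, 0.0005], [0, -0.0012, 0.0005], [0, -0.0012, 0.0005], [0, -0.0012, 0.0005], [0, -0.0012, 0.0005], [0, -0.0012, 0.0005], [0, -0.0012, 0.0005], [0, -0.0012, 0.0005]]}}

```text
clock: 11.5
tcp_pos: [0.3882, 0.2779, 0.0615]
eef_rot: [-3.139, -0.111, 0.001]
contact_force: [0.1, -0.8, 0.3]
finger_gap: 0.0598
```

Call:
{"method": "jog_arm", "body": {"xyz": [[0, 0, 0], [0, 0, 0], [0, 0, 0], [0, 0, 0], [0, 0, 0], [0, 0, 0], [0, 0, 0], [0, 0, 0], [0, 0, 0], [0, 0, 0]], "rotation": [[0, 0, 0], [0, 0, 0], [0, 0, 0], [0, 0, 0], [0, 0, 0], [0, 0, 0], [0, 0, 0], [0, 0, 0], [0, 0, 0], [0, 0, 0]], "hand": 0}}

```text
clock: 12.75
tcp_pos: [0.3888, 0.2788, 0.0625]
eef_rot: [-3.139, -0.112, -0.001]
contact_force: [-0.4, -0.7, 6.1]
finger_gap: 0.025
```

```bash
python3 - <<'E'
from h import *
s=readout.get_state();print(s['clock'],s['q'].round(2),s['tcp_pos'],s['finger_gap'],s['contact_force'])
# insertion start: underside at L+(.0115+.06)n ; TCP = underside + .006n
print(delta(L+(.0115+.06+.006)*n,tool(0),s),L+.0775*n)
E
```

```text
12.75 [ 0.47 -0.13  2.09  0.    1.18  1.97] [0.38876402 0.2787697  0.0624969 ] 0.024957930545528282 [-0.36251633 -0.6747153   6.12633863]
([0.591, -1.338, 0.306], [0.0067, -0.0968, -0.0004]) [ 0.53658655 -0.05579648  0.13907859]
```

Call:
{"method": "jog_arm", "body": {"xyz": [[0, 0, 0.08], [0, 0, 0.2], [0, 0, 0.36], [0, 0, 0.5], [0.1, -0.15, 0.5], [0.2, -0.3, 0.5], [0.3, -0.5, 0.5], [0.37, -0.7, 0.5], [0.4, -0.8, 0.5], [0.4, -0.8, 0.5]], "rotation": [[0, 0, 0], [0, 0, 0], [0, 0, 0], [0, 0, 0], [0, 0, 0], [0.001, -0.015, 0], [0.002, -0.03, 0], [0.003, -0.045, 0], [0.004, -0.06, 0], [0.0055, -0.08, 0]]}}

```text
clock: 14.0
tcp_pos: [0.4883, 0.0766, 0.1859]
eef_rot: [-3.025, -0.103, -0.781]
contact_force: [-1.5, 0.7, -1.6]
finger_gap: 0.0245
```

```bash
python3 - <<'E'
from h import *
s=readout.get_state();print(s['clock'],s['q'].round(2),s['tcp_pos'],s['finger_gap'],s['contact_force'])
print(delta(L+.12*n,tool(0),s))
E
```

```text
14.0 [-0.02 -0.61  2.28  0.05  0.97  1.47] [0.4883265  0.07658558 0.18594748] 0.02446723831611208 [-1.48256629  0.70905908 -1.58462097]
([0.096, -0.536, -0.048], [0.0013, -0.0166, 0.0002])
```

Call:
{"method": "jog_arm", "body": {"xyz": [[0.02, -0.08, 0.02], [0.04, -0.2, 0.03], [0.06, -0.33, 0.02], [0.08, -0.46, 0], [0.096, -0.536, -0.03], [0.096, -0.536, -0.048], [0.096, -0.536, -0.048], [0.096, -0.536, -0.048], [0.096, -0.536, -0.048], [0.096, -0.536, -0.048]], "rotation": [[0.0013, -0.0166, 0], [0.0013, -0.0166, 0], [0.0013, -0.0166, 0], [0.0013, -0.0166, 0], [0.0013, -0.0166, 0], [0.0013, -0.0166, 0], [0.0013, -0.0166, 0], [0.0013, -0.0166, 0], [0.0013, -0.0166, 0], [0.0013, -0.0166, 0]]}}

```text
clock: 15.25
tcp_pos: [0.5121, -0.0552, 0.1747]
eef_rot: [-2.976, -0.107, -0.934]
contact_force: [-0.4, -0.1, -1.5]
finger_gap: 0.0248
```

```bash
python3 - <<'E'
from h import *
s=readout.get_state();print(s['clock'],s['q'].round(2),s['tcp_pos'],s['finger_gap'],s['contact_force'])
print(delta(L+.12*n,tool(0),s));print(delta(L+.0785*n,tool(0),s))
f=grab('scene');c=f['pixels'][175:275,205:325];cv2.imwrite('pics/t5c.png',cv2.resize(c,None,fx=5,fy=5,interpolation=cv2.INTER_CUBIC)[:,:,::-1])
U=s['tcp_pos']-.0065*n
for nm,p in(('underside',U),('shaft20',U-.02*n),('shaft36',U-.036*n),('nose',U-.048*n),('Smouth',L+.0115*n)):
    print(nm,(proj(f,p)-[205,175])*5+2)
E
```

```text
15.25 [-0.39 -0.59  2.31  0.34  0.89  0.96] [ 0.51212846 -0.05518099  0.17474932] 0.024768846159880346 [-0.3940837  -0.1196115  -1.49981219]
([0.001, -0.009, -0.003], [0.0001, -0.0003, -0.0004])
([0.096, -0.003, -0.139], [0.0001, -0.0003, -0.0004])
underside [267.42945167 117.04598855]
shaft20 [281.17002875 158.70131284]
shaft36 [292.10691241 191.85708445]
nose [300.27737283 216.62629005]
Smouth [332.43495281 330.23989456]
```

View pics/t5c.png

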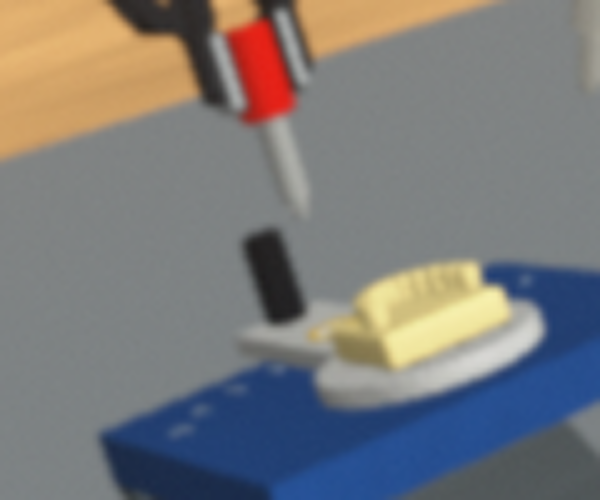

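The pin is straight in the jaws, with its nose at crop (304,217) against a predicted (300,217). The small offset to the right matches the scene camera's constant bias. I'll start inserting along -n.

Call:
{"method": "jog_arm", "body": {"xyz": [[0.03, -0.009, -0.05], [0.06, -0.006, -0.095], [0.096, -0.003, -0.139], [0.096, -0.003, -0.139], [0.107, -0.002, -0.155], [0.118, -0.001, -0.17], [0.129, 0, -0.185], [0.14, 0.001, -0.2], [0.15, 0.001, -0.216], [0.15, 0.001, -0.216]], "rotation": [[0, -0.0003, -0.0004], [0, -0.0003, -0.0004], [0, -0.0003, -0.0004], [0, -0.0003, -0.0004], [0, -0.0003, -0.0004], [0, -0.0003, -0.0004], [0, -0.0003, -0.0004], [0, -0.0003, -0.0004], [0, -0.0003, -0.0004], [0, -0.0003, -0.0004]]}}

```text
clock: 16.55
tcp_pos: [0.5494, -0.0552, 0.1199]
eef_rot: [-2.976, -0.102, -0.935]
contact_force: [-0.6, 0.5, -2.1]
finger_gap: 0.0248
```

```bash
python3 - <<'E'
from h import *
s=readout.get_state();print(s['clock'],s['finger_gap'],'F lock',R.T@s['contact_force'],'pos',R.T@(s['tcp_pos']-L),s['torque'])
print(delta(L+.035*n,tool(0),s));print(delta(L+.018*n,tool(0),s))
E
```

```text
16.55 0.024808221418818995 F lock [-1.68795744  0.53184376 -1.37411901] pos [-0.00047541 -0.00031018  0.05437546] [-0.07109626  0.41149188  0.0027489 ]
([0.046, 0.004, -0.062], [-0.0, -0.0002, 0.0001])
([0.085, 0.007, -0.118], [-0.0, -0.0002, 0.0001])
```

No contact load, so I'll continue to +0.035.

Call:
{"method": "jog_arm", "body": {"xyz": [[0.008, 0.001, -0.01], [0.015, 0.001, -0.02], [0.022, 0.002, -0.03], [0.03, 0.003, -0.04], [0.038, 0.003, -0.05], [0.046, 0.004, -0.062], [0.046, 0.004, -0.062], [0.046, 0.004, -0.062], [0.046, 0.004, -0.062], [0.046, 0.004, -0.062]], "rotation": [[0, 0, 0], [0, 0, 0], [0, 0, 0], [0, 0, 0], [0, 0, 0], [0, 0, 0], [0, 0, 0], [0, 0, 0], [0, 0, 0], [0, 0, 0]]}}

```text
clock: 17.8
tcp_pos: [0.5611, -0.0544, 0.1051]
eef_rot: [-2.976, -0.102, -0.937]
contact_force: [0.6, -0.9, -1.6]
finger_gap: 0.0243
```

```bash
python3 - <<'E'
from h import *
s=readout.get_state();print(s['clock'],s['finger_gap'],'F lock',R.T@s['contact_force'],'pos',R.T@(s['tcp_pos']-L),s['torque'])
print(delta(L+.018*n,tool(0),s))
E
```

```text
17.8 0.024327700734818797 F lock [-0.46566125 -0.90151288 -1.62222638] pos [ 0.00061658 -0.00025038  0.03558136] [-0.01720141  0.36249716  0.02483048]
([0.038, 0.004, -0.059], [0.0001, -0.0001, 0.0001])
```

Call:
{"method": "jog_arm", "body": {"xyz": [[0.008, 0.001, -0.012], [0.016, 0.002, -0.024], [0.024, 0.003, -0.036], [0.031, 0.003, -0.047], [0.038, 0.004, -0.057], [0.04, 0.004, -0.061], [0.04, 0.004, -0.061], [0.04, 0.004, -0.061], [0.04, 0.004, -0.061], [0.04, 0.004, -0.061]], "rotation": [[0, 0, 0], [0, 0, 0], [0, 0, 0], [0, 0, 0], [0, 0, 0], [0, 0, 0], [0, 0, 0], [0, 0, 0], [0, 0, 0], [0, 0, 0]]}}

```text
clock: 19.05
tcp_pos: [0.5706, -0.0533, 0.0906]
eef_rot: [-2.976, -0.104, -0.934]
contact_force: [-21.3, 0.5, 15.9]
finger_gap: 0.0248
```

```bash
python3 - <<'E'
from h import *
s=readout.get_state();print(s['clock'],s['finger_gap'],'F lock',R.T@s['contact_force'],'pos',R.T@(s['tcp_pos']-L),s['torque'])
print((n/.25*.001).round(4), (n/.25*.11).round(3))
E
```

```text
19.05 0.024832224580029788 F lock [-8.32478584  1.92232996 25.18207699] pos [0.00012583 0.00012652 0.01820093] [0.02276148 1.61729464 0.04676188]
[-0.0023 -0.0002  0.0033] [-0.252 -0.017  0.361]
```

The head is seated: 25 N axial load at TCP height 18.2 mm, where 18 mm was expected. I'll release and retract along n.

Call:
{"method": "jog_arm", "body": {"xyz": [[0, 0, 0], [0, 0, 0], [0, 0, 0], [0, 0, 0], [-0.03, -0.002, 0.043], [-0.07, -0.005, 0.1], [-0.12, -0.008, 0.172], [-0.18, -0.012, 0.258], [-0.252, -0.017, 0.361], [-0.32, -0.02, 0.56]], "rotation": [[0, 0, 0], [0, 0, 0], [0, 0, 0], [0, 0, 0], [0, 0, 0], [0, 0, 0], [0, 0, 0], [0, 0, 0], [0, 0, 0], [0, 0, 0]], "hand": 0.7}}

```text
clock: 20.3
tcp_pos: [0.4892, -0.0578, 0.2277]
eef_rot: [-2.976, -0.101, -0.929]
contact_force: [1.2, -0.8, 0.4]
finger_gap: 0.0595
```

Call:
{"method": "jog_arm", "body": {"xyz": [[-0.02, 0.1, 0.05], [-0.04, 0.3, 0.05], [-0.08, 0.5, 0.05], [-0.1, 0.7, 0.05], [-0.1, 0.7, 0.05], [-0.1, 0.7, 0.05], [-0.1, 0.7, 0.05], [-0.1, 0.7, 0.05], [-0.1, 0.7, 0.05], [-0.1, 0.7, 0.05]], "rotation": [[0, 0.01, 0], [0, 0.03, 0], [0, 0.05, 0], [0, 0.07, 0], [0, 0.07, 0], [0, 0.07, 0], [0, 0.07, 0], [0, 0.07, 0], [0, 0.07, 0], [0, 0.07, 0]]}}

```text
clock: 21.55
tcp_pos: [0.466, 0.1163, 0.2423]
eef_rot: [-3.095, -0.091, -0.264]
contact_force: [0.6, -0.2, -0.5]
finger_gap: 0.0601
```

```bash
python3 - <<'E'
from h import *
s=readout.get_state();print(s['clock'],s['tcp_pos'],s['contact_force'])
f=grab('top');t=grab('scene');W=cloud(f)
c=np.zeros((420,800,3),np.uint8)
c[:420,:400]=cv2.resize(f['pixels'][125:230,265:365],None,fx=4,fy=4,interpolation=cv2.INTER_CUBIC)
c[:400,400:]=cv2.resize(t['pixels'][205:305,225:325],None,fx=4,fy=4,interpolation=cv2.INTER_CUBIC)
cv2.imwrite('pics/t6.png',c[:,:,::-1])
top=L+(.0115+.042)*n
print('top head centre pred',(proj(f,top)-[265,125])*4+1.5,'scene',(proj(t,top)-[225,205])*4+[401.5,1.5])
q=f['pixels'].astype(int);m=(q[...,0]>110)&(q[...,1]<70)&(q[...,2]<80);m[:150]=0;m[230:]=0;m[:,:280]=0;m[:,350:]=0
P=(W[m]-L)@R;k=P[:,2]>.048;print(k.sum(),np.median(P[k],0),P[k].min(0),P[k].max(0))
E
```

```text
21.55 [0.46603302 0.11626048 0.24228763] [ 0.58272913 -0.22113094 -0.48500585]
top head centre pred [207.77385864 319.00458391] scene [563.19125797  75.48272314]
76 [0.00095533 0.00084617 0.05394556] [-0.01271344 -0.01035951  0.0481284 ] [0.44534742 0.08628296 1.12072174]
```

View pics/t6.png

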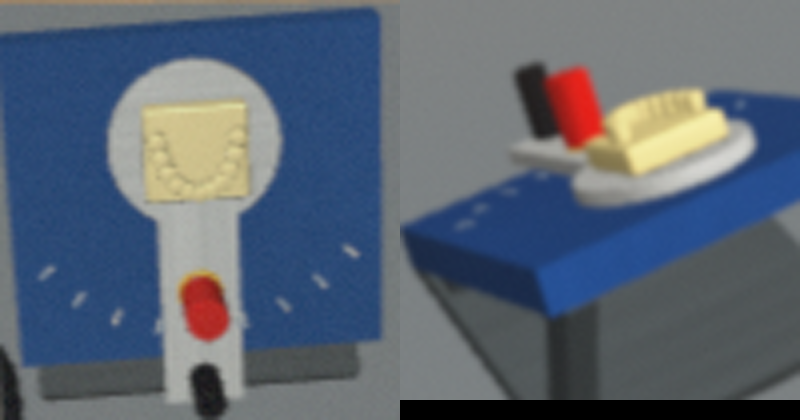

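The pin's head stands on the arm, parallel to the post. Its top is at crop (209,320), against a predicted (208,319). I'm handing in.

```bash
python3 -c "
from h import *
print(workorder.close_job())"
```

```text
the job is handed in; nothing more can be done
None
```

I turned the swing arm to line up the holes, pushed the red pin through both until its head was home, let go, and handed the job in at about 21.6 s. No verdict is reported, so the checks below are my own.

- **Swing arm:** after release, the ring on the arm appeared within about 0.1 pixel of where it should be at swing 0. The gripper position while still holding the handle gave about -0.007 rad.
- **Pin seating:** the push ended with 25 N along the pin at the expected height. The last depth reading put the top of the head at 53.9 mm above the plate, where fully home is 53.5 mm. It was about 1 mm off centre in x and y.
- **Pin angle:** I did not measure it separately. In the pictures the pin stands parallel to the handle post.
- **Gripper and cast:** at the end the gripper was clear of everything, and I saw no sign that the cast had been touched.
- **Bystanders:** I did not re-measure the blue pin or the other things on the bench. The gripper only worked around the holder and the red pin's stand.

None of the checks I made failed. The only disagreement was the scene camera, which read about 1.5 pixels to one side throughout.

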